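Lay the glove carton in its place on the counter mat

TASK

The carton of kitchen gloves stands on end at one end of the mat, with its slot side facing away from the outlined place. Without gripping or lifting it, first slide it along, still standing, by pushing low on the slot side until the foot of its back has crossed the near line into the outline, then push it over high on the slot side so that it comes down on its back inside the outline, slot up, ready for gloves to be drawn. Leave the tub, the mug and the bottle where they stand.

Things in the scene. Friction and masses are not known exactly. Their poses are not given: they have to be found in the camera images.
- mat: Dark rubber mat, 510 x 250 x 3 mm, fixed on the counter. White outline on it: 270 mm (x) by 170 mm (y) inside its 8 mm wide lines. Origin: on the counter top, under the centre of the outline. x runs along the mat from the carton's end to the outline: the way the carton is to slide and fall. Near line: inner edge at x = -135 mm. The mat reaches from x = -335 to +175 mm. z up.
- carton: Rigid cardboard glove carton, 0.3 to 0.55 kg, standing on the mat: 70 mm thick (x), 110 wide (y), 200 tall (z). Origin: centre of its foot, 3 mm above the counter. z to its top end; x from its slot side (white oval, x = -35 mm) to its plain back (+35 mm), at first roughly along the mat's x. Pushed slowly 35 mm or less above the mat it slides standing; above 120 mm it tips over.
- carton_mid (a point): Centre of the carton, half-way up (100 mm above its foot). It is 103 mm above the counter while standing, 38 mm when lying on its back. For the low push a tool pointing straight down may touch the tall carton with the gripper's body first: lean it, fingertips leading.
- carton_foot_l (a point): Corner of the carton's back: foot end, +y side (carton frame 35, 55, 0 mm). It starts 15 to 90 mm short of the near line. The carton tips about this foot edge and comes down reaching 200 mm on from it, plus a small skid.
- carton_foot_r (a point): Corner of the carton's back: foot end, -y side (35, -55, 0 mm).
- carton_top_l (a point): Corner of the carton's back: top end, +y side (35, 55, 200 mm).
- carton_top_r (a point): Corner of the carton's back: top end, -y side (35, -55, 200 mm).
- tub: Bystander: round yellow spread tub with a white lid, 100 mm across, 74 mm tall, loose, beside the mat. Origin: centre of its underside.
- beaker: Bystander: steel mug, 72 mm across and a handle, 85 mm tall, loose, beside the mat. Origin: centre of its underside.
- sauce: Bystander: yellow sauce bottle, 62 mm across, 170 mm tall, loose, on the far side of the mat. Origin: centre of its underside.
There are look-alikes about, which are no part of the job. There is more than one size of the carton; the job needs the middle-sized.

How it is judged:
On the way:
1. the carton, still standing, has been slid until the foot of its back is over the near line (past its outer edge) (angle between carton's own z axis and vertical below 0.12 rad and x of each of carton_foot_l, carton_foot_r in the frame of mat above -0.143 m), for 0.1 s.
At the end, for the whole second after the job is handed in: The carton lies flat on its back (within about 6 degrees), slot up and at rest on the mat, the four corners of its back within the outer edges of the white outline (286 x 186 mm), and the tub, mug and bottle stand within 20 mm of where they were (angle between carton's own x axis and vertical above 3.04 rad and height (world z) of carton_mid below 0.045 m and x of carton_foot_l in the frame of mat between -0.143 and 0.143 m and y of carton_foot_l in the frame of mat between -0.093 and 0.093 m and x of carton_foot_r in the frame of mat between -0.143 and 0.143 m and y of carton_foot_r in the frame of mat between -0.093 and 0.093 m and x of carton_top_l in the frame of mat between -0.143 and 0.143 m and y of carton_top_l in the frame of mat between -0.093 and 0.093 m and x of carton_top_r in the frame of mat between -0.143 and 0.143 m and y of carton_top_r in the frame of mat between -0.093 and 0.093 m and linear speed of carton below 0.02 m/s and angular speed of carton below 0.1 rad/s and distance of each of tub, beaker, sauce from where it was at the start of the episode below 0.02 m and angle between each of tub, beaker, sauce's own z axis and vertical below 0.2 rad); the robot touches nothing.
It fails at once if the carton is lifted or carried (height (world z) of carton_mid above 0.122 m or (angle between carton's own z axis and vertical below 0.08 rad and height (world z) of carton_mid above 0.112 m) or (angle between carton's own z axis and vertical above 1.45 rad and height (world z) of carton_mid above 0.07 m)).
It fails at once if the carton comes down more than 10 mm outside the outline (angle between carton's own z axis and vertical above 1.4 rad and (x of carton_mid in the frame of mat below -0.055 m or x of carton_mid in the frame of mat above 0.055 m or y of carton_mid in the frame of mat below -0.05 m or y of carton_mid in the frame of mat above 0.05 m)).
It fails at once if a bystander is knocked over or pushed away (not (distance of tub from where it was at the start of the episode below 0.02 m) or not (angle between tub's own z axis and vertical below 0.2 rad) or not (distance of beaker from where it was at the start of the episode below 0.02 m) or not (angle between beaker's own z axis and vertical below 0.2 rad) or not (distance of sauce from where it was at the start of the episode below 0.02 m) or not (angle between sauce's own z axis and vertical below 0.2 rad)).
It also fails if it takes over 43 s, if anything falls off the work surface, if the arm or the gripper's body presses on something with over 40 N, if the wrist force passes 120 N, or if a joint passes its speed limit or range.

ROBOT

A 6-joint arm with a two-finger parallel gripper is mounted at the origin on the work surface. World frame = base frame: x ahead of the robot, y to its left, z up, the work surface at z = 0. Lengths are in m, angles in rad, forces in N, time in s.
With the tool pointing down it reaches from about 0.4 to 0.925 m from the base axis. Payload 12.5 kg.
Tool frame: the origin (TCP) lies between the finger pads; the fingertips stand ahead of it and the grasp point (between the pads) lies 3 mm ahead of it (arm.finger_overhang is the z of the fingertips in the tool frame, in m); z points along the fingers, y is the direction in which the jaws open and shut (so a half turn about z gives the same grasp; the last joint's range is limited). The gripper opens to 95 mm and grips with 3 to 60 N. Pads are 20 mm wide; open, the fingers measure 119 mm over their backs; the gripper's body (75 mm by 180 mm) begins 59 mm behind the grasp point.
Start: joints at [1.134, 0.491, 1.559, -0, 1.092, -0.106], TCP at [0.203, 0.591, 0.237] pointing down, gripper open.
Joint ranges: [-3.1, 3.1], [-0.84, 2.19], [0.05, 2.79], [-1.13, 4.28], [0.06, 2.93], [-2.69, 2.69]. Speed limits (rad/s): [2.22, 2.22, 2.79, 3.14, 3.14, 3.14].

INTERFACE

Orientations are given as [roll, pitch, yaw] about the fixed x, y, z axes, in that order (R = Rz(yaw) Ry(pitch) Rx(roll)).
In Python, from rig import arm gives the robot as it stands.
- The arm moves only by the shell command python3 -m jog 'ROWS' [FORCE]. ROWS is JSON, a list of rows, each an object of numbers: "dx", "dy", "dz": the shift along the world's x, y, z in units of 40 mm (1.0 is 40 mm); "wx", "wy", "wz": the turn, a rotation vector about the world's x, y, z in degrees; "grip": the gripper command: -1 is shut, 1 is fully open, values between are in proportion. A call has 1 to 20 rows; each row is the pose to reach, as a shift and turn from the pose commanded when the call began; what a row does not reach only later rows make up. A row lasts 1/12 s, in which the tool goes at most 41.7 mm and 7.16 degrees, less where a joint would pass 70% of its speed; a pose out of reach is approached as far as the arm can. A call with a gripper value outside its range is refused whole. The fingers move at their own pace and stop on an object; FORCE is the grip in N (left out, the last holds). Time passes only in rows, so rows that repeat a pose let the fingers close. It gives the time, the measured TCP pose, the force and the opening at its end, in the units of the state.
- arm.observe(): the state, without advancing time (a new reading comes with each control period).
- arm.get_image(name): name is "scene" or "top" or "wrist"; returns a dict with "color" (384x512x3 uint8, blue, green, red), "intrinsics" (3x3 intrinsics, pixels), "k1" (the pictures are not rectified: a ray, as slopes to the right and down, at radius r is drawn at 1 + k1 r^2 times it, then the intrinsics apply), "rvec" (rotation vector, rad) and "tvec" (3), from world to camera coordinates, as OpenCV has them. Camera axes: x right, y down, z forward; pixel columns grow to the right and rows downward; lengths in m; the calibration is good to about 2 mm. A picture is of the moment at which its call begins. There is no depth.
- arm.finish_job(): hands the job in, once; it reports no verdict.
Trained networks look in a picture, given as the dict that the camera call returned (one of the last four; its "shot" number tells which), for a name from the list of things; names that differ only in an ending like _2 or _b are one class to them, and where a whole thing is asked for, a point or a joint stands for the part that bears it (a point fixed in the world has none). Each returns a list of dicts, best first, with "p" (0 to 1); they miss things now and then, are a little off and sometimes report something else, mostly with a low value. They report only what shows in the picture. A call takes as long as a camera call. They do not tell look-alikes from the thing itself.
- arm.regions_of(query, picture): "pixels" (384x512 bool, what is visible of it) and "extent" ([left, top, right, bottom] in pixels, round what is visible of it).
- arm.landmark_of(query, picture): "at" ([column, row] in pixels: a listed point, or the origin of a listed thing).
The state is a dict: "t": time; "joints": joint angles; "joint_vel": joint speeds; "joint_torque": joint torques, N m; "ee_pos": TCP position; "tcp_rot": TCP orientation; "contact_force": force on the tool from outside, world axes, zero at the start; "torque": the same for the moment, N m; "width": opening from 0.0 (shut) to 1.0 (fully open).
Only numpy, scipy, OpenCV 4.12 (cv2) and the standard library are available. Lean on these libraries where they do the work, as an engineer would, in place of code of your own. Each camera call takes 0.05 s, during which the arm holds its last target. There are 200 camera calls.

## Working session

There is one attempt and no reset: what is moved stays moved. The work goes in short steps, Python scripts to look and compute and a shell command to move; the robot and the scene stay as the last step left them, time stands still between calls to the robot, and variables do not carry over. Pictures are saved under pics/ and viewed, about 8 in all and at most 12, crops included, and the job is handed in when it is done.

```bash
ls; mkdir -p pics; cat > h.py <<'E'
import numpy as np, cv2
from rig import arm
def ray(im,px):
    K=np.array(im["intrinsics"],float);k=im["k1"]
    d=np.array([k,0,0,0,0],float)
    p=cv2.undistortPoints(np.array([[px]],float),K,d)[0,0]
    R=cv2.Rodrigues(np.array(im["rvec"],float))[0];t=np.array(im["tvec"],float).ravel()
    return -R.T@t, R.T@np.array([p[0],p[1],1])
def onz(im,px,z):
    c,d=ray(im,px); return c+d*(z-c[2])/d[2]
def proj(im,P):
    return cv2.projectPoints(np.atleast_2d(np.array(P,float)),np.array(im["rvec"],float),np.array(im["tvec"],float),np.array(im["intrinsics"],float),np.array([im["k1"],0,0,0,0],float))[0][:,0]
E
python3 - <<'E'
from h import *
print(arm.observe()["t"],arm.finger_overhang)
ims=[]
for n in ["scene","top"]:
    im=arm.get_image(n); ims.append(im["color"])
    print(n,"cam",ray(im,[256,192]))
    for q,z in [("mat",0.0),("carton_foot_l",.003),("carton_foot_r",.003),("carton_top_l",.203),("carton_top_r",.203),("carton_mid",.103),("carton",.003),("tub",0),("beaker",0),("sauce",0)]:
        print(q,[(round(r["p"],2),np.round(r["at"]).tolist(),np.round(onz(im,r["at"],z),3).tolist()) for r in arm.landmark_of(q,im)[:4]])
cv2.imwrite("pics/a.png",np.vstack(ims)[:, :]) 
cv2.imwrite("pics/s.png",cv2.resize(ims[0],(800,600)));cv2.imwrite("pics/t.png",cv2.resize(ims[1],(800,600)))
E
```

```text
pics
0.0 0.022
scene cam (array([1.00460994, 0.57417093, 1.21267997]), array([-0.3389205 , -0.5222014 , -0.78265103]))
mat [(0.86, [270.0, 260.0], [0.582, 0.004, 0.0]), (0.7, [247.0, 168.0], [0.447, -0.34, 0.0])]
carton_foot_l [(0.94, [179.0, 172.0], [0.655, -0.448, 0.003]), (0.86, [249.0, 209.0], [0.537, -0.185, 0.003]), (0.63, [222.0, 166.0], [0.519, -0.392, 0.003]), (0.61, [282.0, 204.0], [0.437, -0.144, 0.003])]
carton_foot_r [(0.94, [179.0, 172.0], [0.655, -0.448, 0.003]), (0.86, [249.0, 209.0], [0.537, -0.185, 0.003]), (0.63, [222.0, 166.0], [0.519, -0.392, 0.003]), (0.61, [282.0, 204.0], [0.437, -0.144, 0.003])]
carton_top_l [(0.9, [285.0, 161.0], [0.436, -0.151, 0.203]), (0.88, [214.0, 168.0], [0.62, -0.239, 0.203]), (0.87, [168.0, 118.0], [0.64, -0.5, 0.203]), (0.74, [220.0, 108.0], [0.479, -0.453, 0.203])]
carton_top_r [(0.9, [285.0, 161.0], [0.436, -0.151, 0.203]), (0.88, [214.0, 168.0], [0.62, -0.239, 0.203]), (0.87, [168.0, 118.0], [0.64, -0.5, 0.203]), (0.74, [220.0, 108.0], [0.479, -0.453, 0.203])]
carton_mid [(0.86, [196.0, 134.0], [0.561, -0.486, 0.103]), (0.85, [200
[... 1135 characters left out ...]
6.0], [0.534, -0.191, 0.203])]
carton_top_r [(0.88, [311.0, 181.0], [0.603, -0.266, 0.203]), (0.77, [376.0, 160.0], [0.659, -0.462, 0.203]), (0.72, [270.0, 238.0], [0.441, -0.142, 0.203]), (0.62, [286.0, 206.0], [0.534, -0.191, 0.203])]
carton_mid [(0.83, [292.0, 224.0], [0.478, -0.214, 0.103]), (0.75, [315.0, 168.0], [0.653, -0.29, 0.103]), (0.71, [373.0, 190.0], [0.577, -0.473, 0.103])]
carton [(0.88, [366.0, 194.0], [0.572, -0.471, 0.003]), (0.78, [286.0, 226.0], [0.473, -0.201, 0.003]), (0.76, [310.0, 170.0], [0.655, -0.286, 0.003])]
tub []
beaker [(0.91, [222.0, 254.0], [0.386, 0.016, 0.0])]
sauce [(0.84, [263.0, 148.0], [0.734, -0.13, 0.0]), (0.49, [226.0, 255.0], [0.382, 0.001, 0.0])]
```

View pics/s.png

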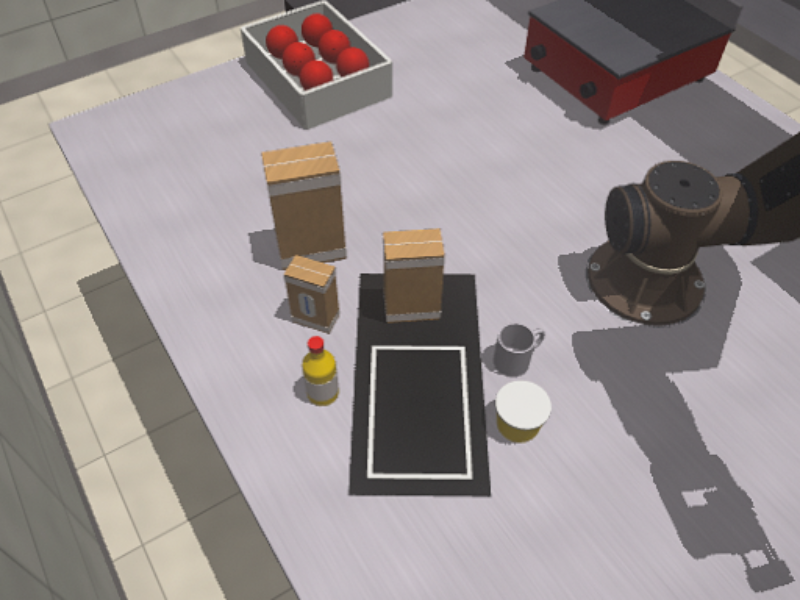

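View pics/t.png

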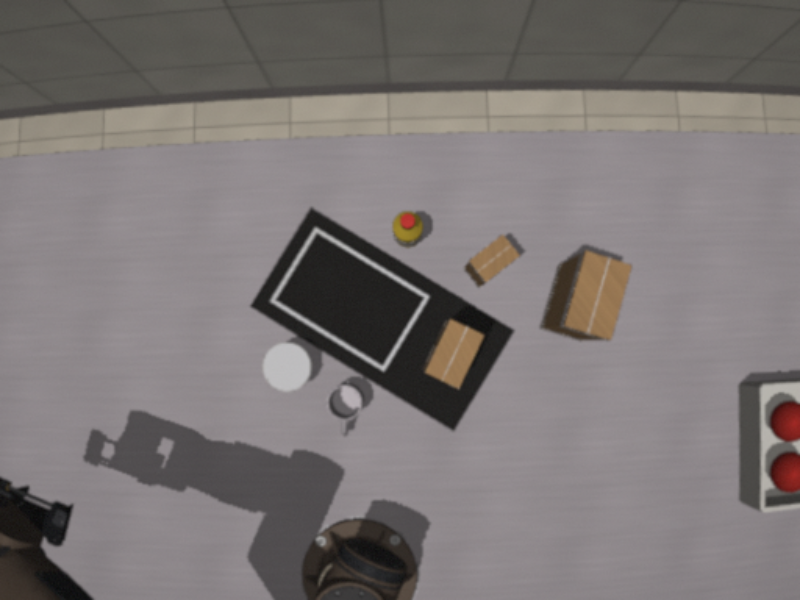

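The standing carton on the mat is at about (463,353) in the top view and (413,275) in the scene view. The large and small look-alikes stand off the mat. The bottle, tub and mug are beside the mat. Next I fit the outline and carton poses precisely.

```bash
cat >> h.py <<'E'
from scipy.optimize import minimize
def box(x,y,a,lo,hi):
    c,s=np.cos(a),np.sin(a)
    return np.array([[x+c*u-s*v,y+s*u+c*v,w] for w in (lo[2],hi[2]) for v in (lo[1],hi[1]) for u in (lo[0],hi[0])])
S=4
def hullmask(im,P):
    m=np.zeros((384*S,512*S),np.uint8)
    h=cv2.convexHull(np.round((proj(im,P)+.5)*S).astype(np.int32)); cv2.fillConvexPoly(m,h,1); return m
def fit(ims,masks,lo,hi,x0):
    M=[cv2.resize(m.astype(np.uint8),None,fx=S,fy=S,interpolation=cv2.INTER_NEAREST) for m in masks]
    def f(p):
        return sum(1-(a&m).sum()/(a|m).sum() for a,m in ((hullmask(i,box(*p,lo,hi)),m) for i,m in zip(ims,M)))
    sim=np.array([x0]+[np.array(x0)+d for d in np.diag([.01,.01,.1])])
    r=minimize(f,x0,method="Nelder-Mead",options=dict(initial_simplex=sim,xatol=2e-4,fatol=1e-5)); return r.x,r.fun
CL,CH=(-.035,-.055,.003),(.035,.055,.203)
def best(im,q,xy,z):
    t=proj(im,[[*xy,z]])[0]
    L=[r for r in arm.regions_of(q,im)]
    return min(L,key=lambda r:np.hypot((r["extent"][0]+r["extent"][2])/2-t[0],(r["extent"][1]+r["extent"][3])/2-t[1]))["pixels"] if L else None
def tomat(m,P):
    c,s=np.cos(m[2]),np.sin(m[2]); d=np.array(P)[...,:2]-m[:2]
    return np.stack([d[...,0]*c+d[...,1]*s,-d[...,0]*s+d[...,1]*c],-1)
E
cat > m.py <<'E'
from h import *
ims=[arm.get_image(n) for n in("scene","top")]
# outline interior+line: white pixels near mat
def wm(im):
    g=im["color"].astype(int); w=(g.min(2)>110)
    mat=np.zeros((384,512),np.uint8); 
    h=cv2.convexHull(np.round(proj(im,box(.586,-.004,1.05,(-.17,-.115,0),(.165,.115,.003)))).astype(np.int32)); cv2.fillConvexPoly(mat,h,1)
    w=(w&(mat>0)).astype(np.uint8); n,l,st,_=cv2.connectedComponentsWithStats(w,connectivity=8)
    # component with largest extent
    k=1+np.argmax(st[1:,2]*st[1:,3]); ys,xs=np.where(l==k)
    o=np.zeros_like(w); cv2.fillConvexPoly(o,cv2.convexHull(np.stack([xs,ys],1).astype(np.int32)),1); print(st[k]); return o
W=[wm(i) for i in ims]
for s in ([0,1],[0],[1]):
    print("mat",fit([ims[i] for i in s],[W[i] for i in s],(-.143,-.093,.003),(.143,.093,.0031),[.586,-.004,1.03]))
C=[best(i,"carton",(.472,-.206),.103) for i in ims]
for s in ([0,1],[0],[1]):
    print("carton",fit([ims[i] for i in s],[C[i] for i in s],CL,CH,[.47,-.206,1.03]))
m=fit(ims,W,(-.143,-.093,.003),(.143,.093,.0031),[.586,-.004,1.03])[0]; c=fit(ims,C,CL,CH,[.47,-.206,1.03])[0]
print("mat x",m,"carton",c,"rel",tomat(m,c[:2]),np.degrees(c[2]-m[2])); print(tomat(m,box(*c,CL,CH)[:4]))
for q,xy,r,h in[("tub",(.43,.13),.05,.074),("beaker",(.38,.015),.036,.085),("sauce",(.732,-.134),.031,.17)]:
    for i in ims:
        for R in arm.landmark_of(q,i)[:1]: p=onz(i,R["at"],0); print(q,p,tomat(m,p))
np.save("mat.npy",m)
print(arm.observe()["tcp_rot"],arm.observe()["ee_pos"])
for j,im in enumerate(ims):
    v=im["color"].copy()
    for P in (box(*m,(-.143,-.093,.003),(.143,.093,.0031)),box(*c,CL,CH)):
        for q in proj(im,P): cv2.circle(v,tuple(int(a) for a in np.round(q)),1,(0,0,255),-1)
    cv2.imwrite(f"pics/v{j}.png",v[100:340,100:400])
cv2.imwrite("pics/v.png",np.hstack([cv2.imread("pics/v0.png"),cv2.imread("pics/v1.png")]))
E
python3 m.py
```

```text
[235 221  68  86 981]
[173 146 102  92 847]
mat (array([0.59373693, 0.00460578, 0.99793819]), np.float64(0.07022212428895303))
mat (array([0.59250528, 0.00482627, 0.99034573]), np.float64(0.0324427695595928))
mat (array([0.59432246, 0.00539221, 0.99913981]), np.float64(0.03476206547418159))
carton (array([ 0.47360367, -0.2040925 ,  1.09000135]), np.float64(1.0378209283318771))
carton (array([ 0.47360367, -0.2040925 ,  1.09000135]), np.float64(0.037820928331877224))
carton (array([ 0.47 , -0.206,  1.03 ]), np.float64(1.0))
mat x [0.59373693 0.00460578 0.99793819] carton [ 0.47360367 -0.2040925   1.09000135] rel [-0.24049725 -0.0121674 ] 5.274830759119695
[[-0.2702927  -0.07015214]
 [-0.20058914 -0.06371682]
 [-0.28040535  0.03938202]
 [-0.21070179  0.04581735]]
tub [0.4537886  0.13030564 0.        ] [0.02977549 0.18574017]
tub [0.4555423  0.12349444 0.        ] [0.02500223 0.18057453]
beaker [0.37184199 0.0113997  0.        ] [-0.11456576  0.19015311]
beaker [0.38904054 0.01794112 0.        ] [-0.09974641  0.17924591]
sauce [ 0.73290266 -0.1369305   0.        ] [-0.0435079  -0.19366642]
sauce [ 0.7388406  -0.12047854  0.        ] [-0.02646382 -0.18973884]
[3.14150166e+00 1.45329960e-07 2.81075572e+00] [0.20299326 0.59111951 0.23667686]
```

View pics/v.png

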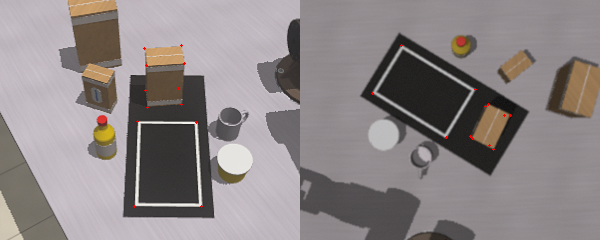

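The fits overlay well in both views: the carton's foot back is at mat x ≈ -0.205, turned +5° from the mat. I'll go round to the slot side, high up, with the jaws along mat y.

```bash
cat > go.py <<'E'
import sys
from h import *
from scipy.spatial.transform import Rotation as Ro
# args: tip mat x, tip mat y, tip z, lean deg  -> shift (units) and turn (deg)
m=np.load("mat.npy"); tx,ty,tz,L=map(float,sys.argv[1:5])
o=arm.observe(); R0=Ro.from_euler("xyz",o["tcp_rot"])
ex=np.array([np.cos(m[2]),np.sin(m[2]),0]); ey=np.array([-ex[1],ex[0],0])
Y=-ey; Z=np.sin(np.radians(L))*ex-np.array([0,0,np.cos(np.radians(L))]); X=np.cross(Y,Z)
R1=Ro.from_matrix(np.stack([X,Y,Z],1))
P=np.array([m[0],m[1],0])+tx*ex+ty*ey+np.array([0,0,tz])-.022*Z
print("P",P.round(4),"d",((P-o["ee_pos"])/.04).round(2),"w",np.degrees((R1*R0.inv()).as_rotvec()).round(1))
tip=np.array(o["ee_pos"])+.022*R0.as_matrix()[:,2]
print("now t",o["t"],"tip mat",tomat(m,tip).round(4),tip[2].round(4),"F",np.round(o["contact_force"],1),"j",np.round(o["joints"],2), "d per mat-x 10mm",(ex/4).round(3))
E
python3 go.py -0.36 -0.0135 0.28 0; python3 go.py -0.36 -0.0135 0.021 40
python3 -m jog '[{"dx":2,"dy":-2,"dz":1.5,"wz":-7},{"dx":4,"dy":-4,"dz":1.5,"wz":-14},{"dx":6,"dy":-6,"dz":1.5,"wz":-21},{"dx":7,"dy":-8,"dz":1.5,"wz":-28,"grip":0.2},{"dx":7,"dy":-9,"dz":1.5,"wz":-35,"grip":0.2},{"dx":7,"dy":-10,"dz":1.5,"wz":-42,"grip":0.2},{"dx":7,"dy":-11,"dz":1.5,"wz":-49,"grip":0.2},{"dx":7,"dy":-12,"dz":1.5,"wz":-56,"grip":0.2},{"dx":7,"dy":-13,"dz":1.5,"wz":-63,"grip":0.2},{"dx":7,"dy":-14,"dz":1.5,"wz":-70,"grip":0.2},{"dx":6.8,"dy":-15,"dz":1.5,"wz":-77,"grip":0.2},{"dx":6.6,"dy":-16,"dz":1.5,"wz":-84,"grip":0.2},{"dx":6.4,"dy":-17,"dz":1.5,"wz":-91,"grip":0.2},{"dx":6,"dy":-18,"dz":1.5,"wz":-98,"grip":0.2},{"dx":5.5,"dy":-19,"dz":1.5,"wz":-103.8,"grip":0.2},{"dx":5.2,"dy":-20,"dz":1.5,"wz":-103.8,"grip":0.2},{"dx":5.2,"dy":-21,"dz":1.5,"wz":-103.8,"grip":0.2},{"dx":5.2,"dy":-22.3,"dz":1.5,"wz":-103.8,"grip":0.2},{"dx":5.2,"dy":-22.3,"dz":1.5,"wz":-103.8,"grip":0.2}]'
python3 go.py -0.36 -0.0135 0.28 0; python3 go.py -0.36 -0.0135 0.1 40
```

```text
P [ 0.4099 -0.3052  0.302 ] d [  5.17 -22.41   1.63] w [  -0.     0.  -103.9]
now t 1.6 tip mat [0.2811 0.6463] 0.2147 F [0.1 0.9 0.2] j [ 1.13  0.49  1.56  0.    1.09 -0.11] d per mat-x 10mm [0.136 0.21  0.   ]
P [ 0.4023 -0.3171  0.0379] d [  4.98 -22.71  -4.97] w [ 43.3  15.  -99.1]
now t 1.6 tip mat [0.2811 0.6463] 0.2147 F [0.1 0.9 0.2] j [ 1.13  0.49  1.56  0.    1.09 -0.11] d per mat-x 10mm [0.136 0.21  0.   ]
P [ 0.4099 -0.3052  0.302 ] d [  5.17 -22.41   1.63] w [  -0.     0.  -103.9]
now t 1.6 tip mat [0.2811 0.6463] 0.2147 F [0.1 0.9 0.2] j [ 1.13  0.49  1.56  0.    1.09 -0.11] d per mat-x 10mm [0.136 0.21  0.   ]
P [ 0.4023 -0.3171  0.1169] d [  4.98 -22.71  -3.  ] w [ 43.3  15.  -99.1]
now t 1.6 tip mat [0.2811 0.6463] 0.2147 F [0.1 0.9 0.2] j [ 1.13  0.49  1.56  0.    1.09 -0.11] d per mat-x 10mm [0.136 0.21  0.   ]$[0]: bad value
```

```bash
python3 -m jog '[{"dx":0,"dy":0,"dz":1.0,"wx":0,"wy":0,"wz":0,"grip":0.2}]'; python3 go.py -0.36 -0.0135 0.28 0; python3 -m jog --help | head -20
```

```text
t: 1.68
ee_pos: [0.2022, 0.5892, 0.2705]
tcp_rot: [-3.13, -0.001, 2.811]
contact_force: [-0.0, 0.2, -1.1]
width: 0.969
P [ 0.4099 -0.3052  0.302 ] d [  5.19 -22.36   0.79] w [   0.2   -0.7 -103.9]
now t 1.6833 tip mat [0.2787 0.6459] 0.2485 F [-0.   0.2 -1.1] j [ 1.13  0.46  1.51 -0.    1.18 -0.11] d per mat-x 10mm [0.136 0.21  0.   ]invalid input: not JSON, or not a number
```

```bash
python3 -m jog '[{"dx":1,"dy":-1,"dz":0.5,"wx":0,"wy":0,"wz":-7,"grip":0.2},{"dx":2,"dy":-2,"dz":0.5,"wx":0,"wy":0,"wz":-14,"grip":0.2},{"dx":3,"dy":-3,"dz":0.5,"wx":0,"wy":0,"wz":-21,"grip":0.2},{"dx":4,"dy":-4,"dz":0.5,"wx":0,"wy":0,"wz":-28,"grip":0.2},{"dx":5,"dy":-5,"dz":0.5,"wx":0,"wy":0,"wz":-35,"grip":0.2},{"dx":6,"dy":-6,"dz":0.5,"wx":0,"wy":0,"wz":-42,"grip":0.2},{"dx":6.6,"dy":-7,"dz":0.5,"wx":0,"wy":0,"wz":-49,"grip":0.2},{"dx":7,"dy":-8,"dz":0.5,"wx":0,"wy":0,"wz":-56,"grip":0.2},{"dx":7,"dy":-9,"dz":0.5,"wx":0,"wy":0,"wz":-63,"grip":0.2},{"dx":7,"dy":-10,"dz":0.5,"wx":0,"wy":0,"wz":-70,"grip":0.2},{"dx":7,"dy":-11,"dz":0.5,"wx":0,"wy":0,"wz":-77,"grip":0.2},{"dx":7,"dy":-12,"dz":0.5,"wx":0,"wy":0,"wz":-84,"grip":0.2},{"dx":7,"dy":-13,"dz":0.5,"wx":0,"wy":0,"wz":-91,"grip":0.2},{"dx":7,"dy":-14,"dz":0.5,"wx":0,"wy":0,"wz":-98,"grip":0.2},{"dx":7,"dy":-15,"dz":0.5,"wx":0,"wy":0,"wz":-104,"grip":0.2},{"dx":7,"dy":-16,"dz":0.5,"wx":0,"wy":0,"wz":-104,"grip":0.2}]'; python3 go.py -0.36 -0.0135 0.28 0
```

```text
t: 3.02
ee_pos: [0.4809, 0.0219, 0.2969]
tcp_rot: [3.141, -0.0, 0.989]
contact_force: [1.0, 0.1, 0.4]
width: 0.599
P [ 0.4099 -0.3052  0.302 ] d [-1.77 -8.18  0.13] w [0.  0.  0.5]
now t 3.0167 tip mat [-0.0466  0.1042] 0.2749 F [1.  0.1 0.4] j [-0.09  0.22  1.81 -0.    1.11  0.49] d per mat-x 10mm [0.136 0.21  0.   ]
```

```bash
python3 -m jog '[{"dx":-0.2,"dy":-1,"dz":0.1,"wx":0,"wy":0,"wz":0.5,"grip":0.2},{"dx":-0.4,"dy":-2,"dz":0.1,"wx":0,"wy":0,"wz":0.5,"grip":0.2},{"dx":-0.6,"dy":-3,"dz":0.1,"wx":0,"wy":0,"wz":0.5,"grip":0.2},{"dx":-0.8,"dy":-4,"dz":0.1,"wx":0,"wy":0,"wz":0.5,"grip":0.2},{"dx":-1.0,"dy":-5,"dz":0.1,"wx":0,"wy":0,"wz":0.5,"grip":0.2},{"dx":-1.3,"dy":-6,"dz":0.1,"wx":0,"wy":0,"wz":0.5,"grip":0.2},{"dx":-1.5,"dy":-7,"dz":0.1,"wx":0,"wy":0,"wz":0.5,"grip":0.2},{"dx":-1.77,"dy":-8,"dz":0.1,"wx":0,"wy":0,"wz":0.5,"grip":0.2},{"dx":-1.77,"dy":-8.2,"dz":0.1,"wx":0,"wy":0,"wz":0.5,"grip":0.2},{"dx":-1.77,"dy":-8.2,"dz":0.1,"wx":0,"wy":0,"wz":0.5,"grip":0.2}]'; python3 go.py -0.35 -0.0135 0.2 40; python3 go.py -0.35 -0.0135 0.021 40
```

```text
t: 3.85
ee_pos: [0.4097, -0.3063, 0.3003]
tcp_rot: [-3.142, 0.0, 1.001]
contact_force: [0.0, 0.2, 0.2]
width: 0.601
P [ 0.4077 -0.3087  0.2169] d [-0.05 -0.06 -2.09] w [ 33.6 -21.6  -0.2]
now t 3.85 tip mat [-0.361  -0.0139] 0.2783 F [0.  0.2 0.2] j [-0.77  0.26  1.74 -0.    1.13 -0.2 ] d per mat-x 10mm [0.136 0.21  0.   ]
P [ 0.4077 -0.3087  0.0379] d [-0.05 -0.06 -6.56] w [ 33.6 -21.6  -0.2]
now t 3.85 tip mat [-0.361  -0.0139] 0.2783 F [0.  0.2 0.2] j [-0.77  0.26  1.74 -0.    1.13 -0.2 ] d per mat-x 10mm [0.136 0.21  0.   ]
```

```bash
python3 -m jog '[{"dx":0,"dy":0,"dz":0,"wx":5.6,"wy":-3.6,"wz":0,"grip":0.2},{"dx":0,"dy":0,"dz":-0.5,"wx":11.2,"wy":-7.2,"wz":0,"grip":0.2},{"dx":0,"dy":0,"dz":-1,"wx":16.8,"wy":-10.8,"wz":-0.1,"grip":0.2},{"dx":0,"dy":0,"dz":-1.5,"wx":22.4,"wy":-14.4,"wz":-0.1,"grip":0.2},{"dx":0,"dy":0,"dz":-2,"wx":28,"wy":-18,"wz":-0.1,"grip":0.2},{"dx":-0.05,"dy":-0.06,"dz":-2.8,"wx":33.6,"wy":-21.6,"wz":-0.2,"grip":0.2},{"dx":-0.05,"dy":-0.06,"dz":-3.6,"wx":33.6,"wy":-21.6,"wz":-0.2,"grip":0.2},{"dx":-0.05,"dy":-0.06,"dz":-4.4,"wx":33.6,"wy":-21.6,"wz":-0.2,"grip":0.2},{"dx":-0.05,"dy":-0.06,"dz":-5.2,"wx":33.6,"wy":-21.6,"wz":-0.2,"grip":0.2},{"dx":-0.05,"dy":-0.06,"dz":-5.9,"wx":33.6,"wy":-21.6,"wz":-0.2,"grip":0.2},{"dx":-0.05,"dy":-0.06,"dz":-6.3,"wx":33.6,"wy":-21.6,"wz":-0.2,"grip":0.2},{"dx":-0.05,"dy":-0.06,"dz":-6.55,"wx":33.6,"wy":-21.6,"wz":-0.2,"grip":0.2},{"dx":-0.05,"dy":-0.06,"dz":-6.55,"wx":33.6,"wy":-21.6,"wz":-0.2,"grip":0.2}]'; python3 go.py -0.30 -0.0135 0.021 40
python3 - <<'E'
from h import *
v=[arm.get_image(n)["color"] for n in("scene","top")]
cv2.imwrite("pics/b.png",np.hstack([cv2.resize(v[0][80:280,130:390],(400,308)),cv2.resize(v[1][110:310,140:400],(400,308))]))
E
```

```text
t: 4.93
ee_pos: [0.4086, -0.3051, 0.0375]
tcp_rot: [-3.141, -0.698, 1.001]
contact_force: [0.4, 0.0, -0.2]
width: 0.599
P [ 0.4348 -0.2667  0.0379] d [0.66 0.96 0.01] w [-0.  -0.  -0.2]
now t 4.9333 tip mat [-0.3464 -0.0122] 0.0206 F [ 0.4  0.  -0.2] j [-1.06  0.77  1.94  0.76  0.97 -1.1 ] d per mat-x 10mm [0.136 0.21  0.   ]
```

View pics/b.png

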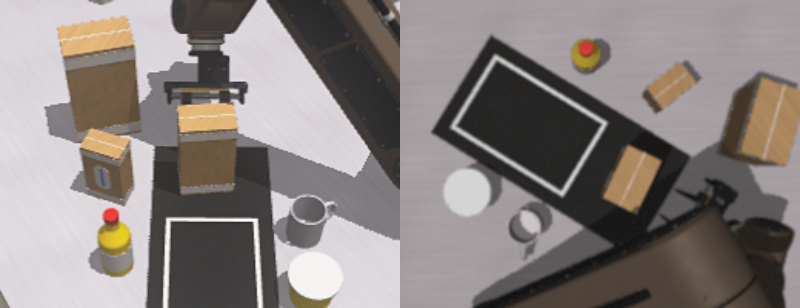

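```bash
python3 -m jog '[{"dx":0.27,"dy":0.42,"dz":0,"wx":0,"wy":0,"wz":0,"grip":0.2},{"dx":0.54,"dy":0.84,"dz":0,"wx":0,"wy":0,"wz":0,"grip":0.2},{"dx":0.62,"dy":0.97,"dz":0,"wx":0,"wy":0,"wz":0,"grip":0.2},{"dx":0.68,"dy":1.05,"dz":0,"wx":0,"wy":0,"wz":0,"grip":0.2},{"dx":0.73,"dy":1.13,"dz":0,"wx":0,"wy":0,"wz":0,"grip":0.2},{"dx":0.78,"dy":1.21,"dz":0,"wx":0,"wy":0,"wz":0,"grip":0.2},{"dx":0.83,"dy":1.29,"dz":0,"wx":0,"wy":0,"wz":0,"grip":0.2},{"dx":0.89,"dy":1.37,"dz":0,"wx":0,"wy":0,"wz":0,"grip":0.2},{"dx":0.94,"dy":1.45,"dz":0,"wx":0,"wy":0,"wz":0,"grip":0.2},{"dx":0.99,"dy":1.53,"dz":0,"wx":0,"wy":0,"wz":0,"grip":0.2},{"dx":1.04,"dy":1.61,"dz":0,"wx":0,"wy":0,"wz":0,"grip":0.2},{"dx":1.1,"dy":1.7,"dz":0,"wx":0,"wy":0,"wz":0,"grip":0.2},{"dx":1.16,"dy":1.8,"dz":0,"wx":0,"wy":0,"wz":0,"grip":0.2},{"dx":1.23,"dy":1.9,"dz":0,"wx":0,"wy":0,"wz":0,"grip":0.2},{"dx":1.3,"dy":2,"dz":0,"wx":0,"wy":0,"wz":0,"grip":0.2},{"dx":1.36,"dy":2.1,"dz":0,"wx":0,"wy":0,"wz":0,"grip":0.2},{"dx":1.36,"dy":2.1,"dz":0,"wx":0,"wy":0,"wz":0,"grip":0.2}]'; python3 go.py -0.188 -0.0135 0.021 40
cat > c.py <<'E'
from h import *
import sys
m=np.load("mat.npy"); g=np.array(eval(sys.argv[1])); n=sys.argv[2]
ex=np.array([np.cos(m[2]),np.sin(m[2])]); xy=m[:2]+ex*g[0]+np.array([-ex[1],ex[0]])*g[1]
ims=[arm.get_image(k) for k in("scene","top")]
for k,im in enumerate(ims):
    C=best(im,"carton",xy,.103)
    if C is None: continue
    c,f=fit([im],[C],CL,CH,[*xy,m[2]+.03])
    print(k,"fit",f,"rel",tomat(m,c[:2]),np.degrees(c[2]-m[2])); print(tomat(m,box(*c,CL,CH)[:4]).round(4).tolist())
v=[i["color"] for i in ims]
cv2.imwrite("pics/%s.png"%n,np.hstack([cv2.resize(v[0][80:320,130:390],(400,369)),cv2.resize(v[1][90:330,140:400],(400,369))]))
E
python3 c.py '[-.16,-.01]' c
```

```text
t: 6.45
ee_pos: [0.4631, -0.2215, 0.0387]
tcp_rot: [3.139, -0.697, 1.002]
contact_force: [-0.1, 0.2, -0.5]
width: 0.6
P [ 0.4955 -0.1726  0.0379] d [ 0.81  1.22 -0.02] w [ 0.1  0.1 -0.2]
now t 6.45 tip mat [-0.2467 -0.0128] 0.0218 F [-0.1  0.2 -0.5] j [-0.89  0.75  2.01  0.91  0.88 -1.09] d per mat-x 10mm [0.136 0.21  0.   ]
0 fit 0.0547700677188111 rel [-0.20227597 -0.01676316] 1.2792364200760633
[[-0.236, -0.0725], [-0.1661, -0.071], [-0.2385, 0.0374], [-0.1685, 0.039]]
1 fit 0.06681205392545597 rel [-0.20058936 -0.01551208] -0.8100501781987638
[[-0.2364, -0.07], [-0.1664, -0.071], [-0.2348, 0.04], [-0.1648, 0.039]]
```

View pics/c.png

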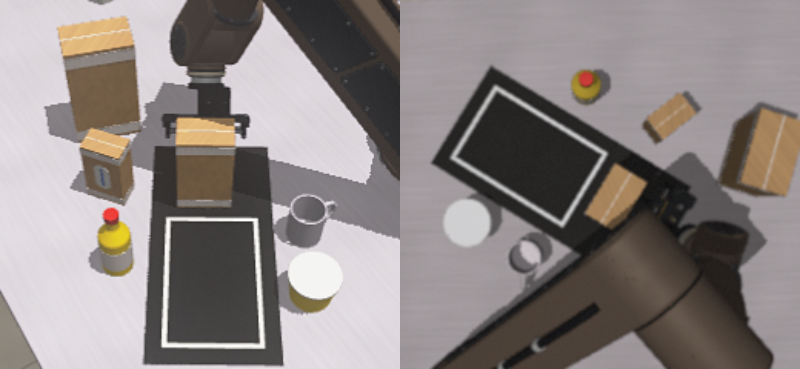

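The carton stands straight and has reached foot x ≈ -0.167. I'll push on about 57 mm.

```bash
python3 -m jog '[{"dx":0.05,"dy":0.08,"dz":0,"wx":0,"wy":0,"wz":0,"grip":0.2},{"dx":0.11,"dy":0.17,"dz":0,"wx":0,"wy":0,"wz":0,"grip":0.2},{"dx":0.16,"dy":0.25,"dz":0,"wx":0,"wy":0,"wz":0,"grip":0.2},{"dx":0.22,"dy":0.34,"dz":0,"wx":0,"wy":0,"wz":0,"grip":0.2},{"dx":0.27,"dy":0.42,"dz":0,"wx":0,"wy":0,"wz":0,"grip":0.2},{"dx":0.33,"dy":0.51,"dz":0,"wx":0,"wy":0,"wz":0,"grip":0.2},{"dx":0.38,"dy":0.59,"dz":0,"wx":0,"wy":0,"wz":0,"grip":0.2},{"dx":0.44,"dy":0.68,"dz":0,"wx":0,"wy":0,"wz":0,"grip":0.2},{"dx":0.49,"dy":0.76,"dz":0,"wx":0,"wy":0,"wz":0,"grip":0.2},{"dx":0.55,"dy":0.85,"dz":0,"wx":0,"wy":0,"wz":0,"grip":0.2},{"dx":0.6,"dy":0.93,"dz":0,"wx":0,"wy":0,"wz":0,"grip":0.2},{"dx":0.66,"dy":1.02,"dz":0,"wx":0,"wy":0,"wz":0,"grip":0.2},{"dx":0.71,"dy":1.1,"dz":0,"wx":0,"wy":0,"wz":0,"grip":0.2},{"dx":0.77,"dy":1.19,"dz":0,"wx":0,"wy":0,"wz":0,"grip":0.2},{"dx":0.77,"dy":1.19,"dz":0,"wx":0,"wy":0,"wz":0,"grip":0.2},{"dx":0.77,"dy":1.19,"dz":0,"wx":0,"wy":0,"wz":0,"grip":0.2}]'; python3 go.py -0.24 -0.0135 0.021 40
python3 c.py '[-.145,-.015]' d
```

```text
t: 7.98
ee_pos: [0.4936, -0.1745, 0.0387]
tcp_rot: [3.139, -0.698, 1.002]
contact_force: [0.8, 0.3, 0.3]
width: 0.598
P [ 0.4673 -0.2163  0.0379] d [-0.66 -1.04 -0.02] w [ 0.1  0.1 -0.1]
now t 7.9833 tip mat [-0.1906 -0.0129] 0.0219 F [0.8 0.3 0.3] j [-0.78  0.74  2.03  1.    0.84 -1.08] d per mat-x 10mm [0.136 0.21  0.   ]
0 fit 0.03044547690625854 rel [-0.14676412 -0.01596059] -0.4247171801640271
[[-0.1822, -0.0707], [-0.1122, -0.0712], [-0.1814, 0.0393], [-0.1114, 0.0388]]
1 fit 1.0 rel [-0.145 -0.015] 1.7188733853924711
[[-0.1783, -0.071], [-0.1084, -0.0689], [-0.1816, 0.0389], [-0.1117, 0.041]]
```

View pics/d.png

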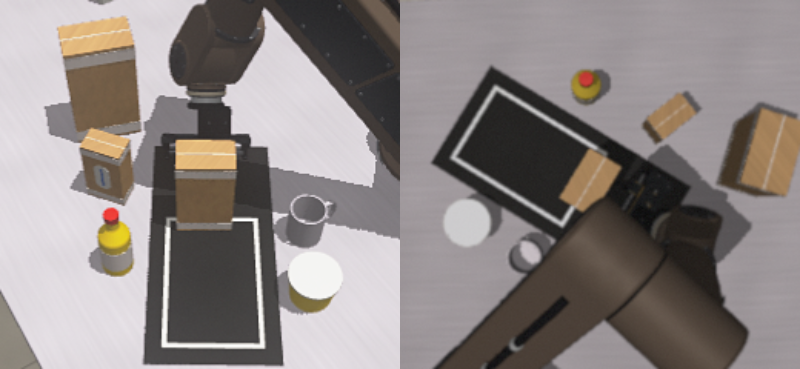

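The foot of the back is at about -0.111, past the line, and the carton stands square. Next I back off 45 mm, rise to about 170 mm and tip it slowly.

```bash
python3 -m jog '[{"dx":-0.2,"dy":-0.32,"dz":0,"wx":0,"wy":0,"wz":0,"grip":0.2},{"dx":-0.41,"dy":-0.63,"dz":0,"wx":0,"wy":0,"wz":0,"grip":0.2},{"dx":-0.61,"dy":-0.94,"dz":0,"wx":0,"wy":0,"wz":0,"grip":0.2},{"dx":-0.61,"dy":-0.94,"dz":0.8,"wx":0,"wy":0,"wz":0,"grip":0.2},{"dx":-0.61,"dy":-0.94,"dz":1.6,"wx":0,"wy":0,"wz":0,"grip":0.2},{"dx":-0.61,"dy":-0.94,"dz":2.4,"wx":0,"wy":0,"wz":0,"grip":0.2},{"dx":-0.61,"dy":-0.94,"dz":3.2,"wx":0,"wy":0,"wz":0,"grip":0.2},{"dx":-0.61,"dy":-0.94,"dz":3.65,"wx":0,"wy":0,"wz":0,"grip":0.2},{"dx":-0.61,"dy":-0.94,"dz":3.65,"wx":0,"wy":0,"wz":0,"grip":0.2}]'; python3 go.py -0.12 -0.0145 0.168 40; python3 c.py '[-.145,-.015]' e
```

```text
t: 8.93
ee_pos: [0.4697, -0.2132, 0.1881]
tcp_rot: [3.132, -0.696, 1.006]
contact_force: [-0.0, 0.9, 0.5]
width: 0.602
P [ 0.5332 -0.116   0.1849] d [ 1.59  2.43 -0.08] w [ 0.3  0.3 -0.1]
now t 8.9333 tip mat [-0.2362 -0.0139] 0.1712 F [-0.   0.9  0.5] j [-0.87  0.48  1.94  0.76  1.1  -0.79] d per mat-x 10mm [0.136 0.21  0.   ]
0 fit 0.022936525129982677 rel [-0.14815317 -0.01546104] 0.4133018046285032
[[-0.1828, -0.0707], [-0.1128, -0.0702], [-0.1835, 0.0393], [-0.1136, 0.0398]]
1 fit 0.04358243750809476 rel [-0.14479466 -0.01591674] 0.43018603782294895
[[-0.1794, -0.0712], [-0.1094, -0.0707], [-0.1802, 0.0388], [-0.1102, 0.0393]]
```

```bash
python3 -m jog '[{"dx":0.24,"dy":0.37,"dz":0,"wx":0,"wy":0,"wz":0,"grip":0.2},{"dx":0.45,"dy":0.7,"dz":0,"wx":0,"wy":0,"wz":0,"grip":0.2},{"dx":0.52,"dy":0.8,"dz":0,"wx":0,"wy":0,"wz":0,"grip":0.2},{"dx":0.57,"dy":0.88,"dz":0,"wx":0,"wy":0,"wz":0,"grip":0.2},{"dx":0.63,"dy":0.97,"dz":0,"wx":0,"wy":0,"wz":0,"grip":0.2},{"dx":0.68,"dy":1.05,"dz":0,"wx":0,"wy":0,"wz":0,"grip":0.2},{"dx":0.73,"dy":1.13,"dz":0,"wx":0,"wy":0,"wz":0,"grip":0.2},{"dx":0.79,"dy":1.22,"dz":0,"wx":0,"wy":0,"wz":0,"grip":0.2},{"dx":0.84,"dy":1.3,"dz":0,"wx":0,"wy":0,"wz":0,"grip":0.2},{"dx":0.9,"dy":1.39,"dz":0,"wx":0,"wy":0,"wz":0,"grip":0.2},{"dx":0.95,"dy":1.47,"dz":0,"wx":0,"wy":0,"wz":0,"grip":0.2},{"dx":1.01,"dy":1.56,"dz":0,"wx":0,"wy":0,"wz":0,"grip":0.2},{"dx":1.06,"dy":1.64,"dz":0,"wx":0,"wy":0,"wz":0,"grip":0.2}]'; python3 go.py -0.12 -0.0145 0.168 40; python3 c.py '[-.13,-.015]' f
```

```text
t: 10.22
ee_pos: [0.5118, -0.1465, 0.1847]
tcp_rot: [3.139, -0.697, 1.002]
contact_force: [-0.4, -0.3, 0.4]
width: 0.604
P [ 0.5332 -0.116   0.1849] d [0.54 0.76 0.  ] w [ 0.1  0.1 -0.1]
now t 10.2167 tip mat [-0.1573 -0.013 ] 0.1678 F [-0.4 -0.3  0.4] j [-0.71  0.48  1.95  0.84  1.02 -0.72] d per mat-x 10mm [0.136 0.21  0.   ]
0 fit 0.18526616996004752 rel [-0.12532506 -0.0160705 ] 1.0275802780141527
[[-0.1593, -0.0717], [-0.0893, -0.0704], [-0.1613, 0.0383], [-0.0913, 0.0395]]
1 fit 0.2589682774977765 rel [-0.11053971 -0.01586384] -2.3925397673146174
[[-0.1478, -0.0694], [-0.0779, -0.0723], [-0.1432, 0.0405], [-0.0733, 0.0376]]
```

View pics/f.png

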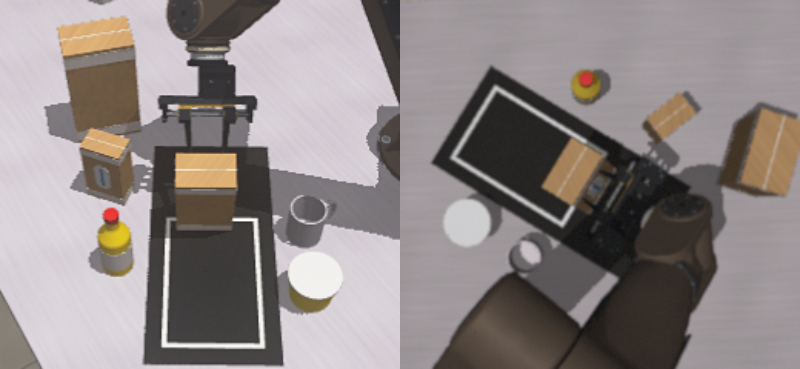

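The carton is tipping about its foot edge. The edge has stayed in place, near (205,228) in the scene half of the picture. I'll keep going, then hold while it falls.

```bash
python3 -m jog '[{"dx":0.05,"dy":0.08,"dz":0,"wx":0,"wy":0,"wz":0,"grip":0.2},{"dx":0.11,"dy":0.17,"dz":0,"wx":0,"wy":0,"wz":0,"grip":0.2},{"dx":0.16,"dy":0.25,"dz":0,"wx":0,"wy":0,"wz":0,"grip":0.2},{"dx":0.22,"dy":0.34,"dz":0,"wx":0,"wy":0,"wz":0,"grip":0.2},{"dx":0.27,"dy":0.42,"dz":0,"wx":0,"wy":0,"wz":0,"grip":0.2},{"dx":0.33,"dy":0.51,"dz":0,"wx":0,"wy":0,"wz":0,"grip":0.2},{"dx":0.38,"dy":0.59,"dz":0,"wx":0,"wy":0,"wz":0,"grip":0.2},{"dx":0.44,"dy":0.68,"dz":0,"wx":0,"wy":0,"wz":0,"grip":0.2},{"dx":0.49,"dy":0.76,"dz":0,"wx":0,"wy":0,"wz":0,"grip":0.2},{"dx":0.49,"dy":0.76,"dz":0,"wx":0,"wy":0,"wz":0,"grip":0.2},{"dx":0.49,"dy":0.76,"dz":0,"wx":0,"wy":0,"wz":0,"grip":0.2},{"dx":0.49,"dy":0.76,"dz":0,"wx":0,"wy":0,"wz":0,"grip":0.2},{"dx":0.49,"dy":0.76,"dz":0,"wx":0,"wy":0,"wz":0,"grip":0.2},{"dx":0.49,"dy":0.76,"dz":0,"wx":0,"wy":0,"wz":0,"grip":0.2},{"dx":0.49,"dy":0.76,"dz":0,"wx":0,"wy":0,"wz":0,"grip":0.2}]'; python3 c.py '[-.13,-.015]' g
```

```text
t: 11.67
ee_pos: [0.5311, -0.1167, 0.1846]
tcp_rot: [3.139, -0.697, 1.001]
contact_force: [0.2, 0.6, -0.0]
width: 0.6
0 fit 0.19899741759076406 rel [ 0.04713519 -0.01569966] -112.47337178181469
[[0.0097, 0.0377], [-0.0171, -0.027], [0.1113, -0.0044], [0.0846, -0.0691]]
1 fit 0.5404213080401457 rel [ 0.02871338 -0.01534546] -18.533453188680834
[[-0.022, -0.0564], [0.0444, -0.0786], [0.013, 0.0479], [0.0794, 0.0257]]
```

View pics/g.png

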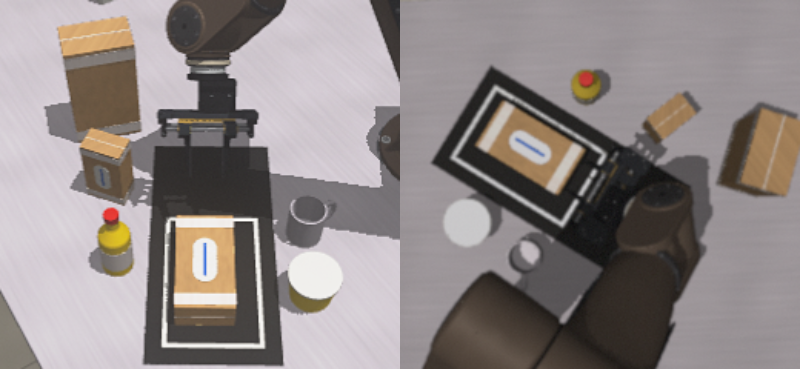

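It lies on its back, slot up, inside the outline. I'll back the arm off and up, then measure the lying pose.

```bash
python3 -m jog '[{"dx":-0.27,"dy":-0.42,"dz":0.5,"wx":0,"wy":0,"wz":0,"grip":0.2},{"dx":-0.54,"dy":-0.84,"dz":1,"wx":0,"wy":0,"wz":0,"grip":0.2},{"dx":-0.81,"dy":-1.26,"dz":1.5,"wx":0,"wy":0,"wz":0,"grip":0.2},{"dx":-1.08,"dy":-1.68,"dz":2,"wx":0,"wy":0,"wz":0,"grip":0.2},{"dx":-1.36,"dy":-2.1,"dz":2.5,"wx":0,"wy":0,"wz":0,"grip":0.2},{"dx":-1.36,"dy":-2.1,"dz":2.5,"wx":0,"wy":0,"wz":0,"grip":0.2},{"dx":-1.36,"dy":-2.1,"dz":2.5,"wx":0,"wy":0,"wz":0,"grip":0.2}]'
python3 - <<'E'
from h import *
m=np.load("mat.npy"); ims=[arm.get_image(k) for k in("scene","top")]
lo,hi=(-.1,-.055,.003),(.1,.055,.073)
xy=m[:2]-.01*np.array([np.cos(m[2]),np.sin(m[2])])
for im in ims:
    C=best(im,"carton",xy,.04); c,f=fit([im],[C],lo,hi,[*xy,m[2]]); print(f,tomat(m,box(*c,lo,hi)[:4]).round(4).tolist())
    for q in("tub","beaker","sauce"):
        for R in arm.landmark_of(q,im)[:1]: print(q,np.round(R["at"]),onz(im,R["at"],0).round(3))
print(arm.observe()["t"],arm.observe()["contact_force"])
E
```

```text
t: 12.45
ee_pos: [0.4766, -0.2012, 0.2851]
tcp_rot: [3.137, -0.697, 1.001]
contact_force: [-0.7, 1.4, 0.2]
width: 0.597
0.021320692316172396 [[-0.1017, -0.0697], [0.0983, -0.0701], [-0.1015, 0.0403], [0.0985, 0.0399]]
tub [331. 268.] [0.449 0.125 0.   ]
sauce [206. 251.] [ 0.729 -0.125  0.   ]
0.025771901932892693 [[-0.0989, -0.0718], [0.1011, -0.0709], [-0.0994, 0.0382], [0.1006, 0.0391]]
tub [190. 232.] [0.459 0.118 0.   ]
beaker [220. 251.] [0.394 0.02  0.   ]
sauce [262. 148.] [ 0.736 -0.127  0.   ]
12.95 [-0.77787341 -0.40242086 -0.66580102]
```

```bash
python3 -c "
from rig import arm
print(arm.finish_job())"
```

```text
the job is handed in; nothing more can be done
None
```

The carton now lies on its back, slot up, inside the outline, and the job was handed in at about 13 s of the 43 s allowed. No verdict was reported.

- **What I did:** I slid the middle-sized carton about 95 mm, still standing, pushing about 25 mm above the mat with the tool leaned and the fingertips leading. That brought the foot of its back to x ≈ -0.111 m, past the near line. I then backed off, pushed at about 170 mm and let it tip over.
- **Last carton check:** Both cameras put the corners of its back at x from about -0.10 to +0.10 m and y from about -0.07 to +0.04 m. The limits are ±0.143 and ±0.093 m. The two views agree within about 3 mm.
- **Bystanders:** The tub and the bottle read within about 12 mm of where they started, and the networks' own readings scatter by that much. The mug was within about 6 mm in the top view. The network missed it in the final scene picture, but it stood in place in the last picture I viewed. I saw no contact with any of the three.
- **Arm:** It was backed off and clear of everything, with contact force near zero.
- **Checks that failed or disagreed:** The top camera missed the standing carton twice when the arm hid it. My first move command was refused because its rows lacked some values; nothing moved.

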